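Shut the balance-weight case

ROBOT

A 6-joint arm with a two-finger parallel gripper is mounted at the origin on the work surface. World frame = base frame: x ahead of the robot, y to its left, z up, the work surface at z = 0. Lengths are in m, angles in rad, forces in N, time in s.
With the tool pointing down it reaches from about 0.3 to 0.825 m from the base axis. Payload 5.4 kg.
Tool frame: the origin (TCP) lies midway between the tips of the shut fingers; the grasp point (between the pads) lies 19 mm behind it (manip.hold_point_z is the distance from the TCP to the grasp point, in m); z points along the fingers, y is the line along which they close (so a half turn about z gives the same grasp; the last joint's range is limited). The gripper opens to 92 mm and grips with 3 to 60 N. Pads are 20 mm wide; open, the fingers measure 128 mm over their backs; the gripper's body (75 mm by 189 mm) begins 69 mm behind the grasp point.
Start: joints at [0.988, 0.158, 1.597, -0, 1.386, -0.21], TCP at [0.209, 0.535, 0.215] pointing down, gripper open.
Joint ranges: [-2.91, 2.91], [-0.94, 2.29], [0.18, 2.7], [-1.29, 4.43], [0.17, 2.64], [-3, 3]. Speed limits (rad/s): [2.57, 2.57, 3.14, 3.14, 3.14, 3.14].

INTERFACE

Orientations are given as a unit quaternion [w, x, y, z].
In Python, from rig import get_obs, camera, manip gives the robot as it stands.
- The arm moves only by the tool apply_moves, never from a script. Its argument "moves" is one flat list of numbers, 7 for each row, row after row: the turn, a rotation vector about the tool's x, y, z in rad, then the shift along the tool's x, y, z in mm, then the gripper command: -1 is fully open, 1 is shut, values between are in proportion. A call has 1 to 20 rows; each row shifts and turns the commanded pose from where the row before left it, along the tool's axes as they then stand; what a row does not reach is not made up. A row lasts 1/12 s, in which the tool goes at most 41.7 mm and 7.16 degrees, less where a joint would pass 70% of its speed; a pose out of reach is approached as far as the arm can. A call with a gripper value outside its range is refused whole. The fingers move at their own pace and stop on an object; the grip force is fixed at half the most. Time passes only in rows, so rows that do not move let the fingers close. It gives the time, the measured TCP pose, the force, the opening and the grip force at its end, in the units of the state.
- get_obs(): the state, without advancing time (a new reading comes with each control period).
- camera(name): name is "scene" or "top" or "wrist"; returns a dict with "frame" (420x560x3 uint8, red, green, blue), "mtx" (3x3 intrinsics, pixels), "rvec" (rotation vector, rad) and "tvec" (3), from world to camera coordinates, as OpenCV has them. Camera axes: x right, y down, z forward; pixel columns grow to the right and rows downward; lengths in m; the calibration is good to about 2 mm. A picture is of the moment at which its call begins. There is no depth.
- manip.close_job(): hands the job in; it is judged then, once.
The state is a dict: "clock": time; "joint_positions": joint angles; "joint_velocities": joint speeds; "effort": joint torques, N m; "ee_pos": TCP position; "tool_rot": TCP orientation; "ft_force": force on the tool from outside, world axes, zero at the start; "ft_torque": the same for the moment, N m; "width": finger opening in m; "grip_force": force on a finger pad.
Only numpy, scipy, OpenCV 4.12 (cv2) and the standard library are available. Lean on these libraries where they do the work, as an engineer would, in place of code of your own. Each camera call takes 0.05 s, during which the arm holds its last target. There are 200 camera calls.

TASK

The weighing is finished: lower the lid of the weight case (the wider of the two wooden cases that stand open, the one holding the round steel weights) gently, without slamming it, until it is fully shut on its base. Leave the lid of the narrower slide box standing open as it is.

Things in the scene. Friction and masses are not known exactly. Their poses are not given: they have to be found in the camera images.
- weight_lid (a joint): Lid angle of the weight case (wide, wooden, two rows of knobbed steel weights), rad: 0 shut, 1.57 upright, stop at 1.9 leaning away from the case; starts at 1.2 to 1.75. The lid: a flat wooden tray 110 mm from hinge to free edge, 140 mm wide, 18 mm thick, 0.2 kg. Stiff hinge: it stays where it is left and swings with 0.5 to 4 N pushed squarely on its outer face near the free edge.
- weight_lid_hinge (a point): Middle of the weight case's hinge line, on its rear upper rim, 56 mm above the table. Fixed to the case: y along the hinge, z up, x level, away from the case (110 mm deep towards -x, 140 mm wide, fixed down). With the lid at angle q, its inner plane at r from the hinge lies at x = -r cos q, z = r sin q; the outer face is 18 mm farther along (x, z) = (sin q, cos q).
- slide_lid (a joint): Lid angle of the slide box (narrower, same wood, a row of upright glass slides), rad: 0 shut, 1.57 upright, same stiff hinge; starts at 1.45 to 1.75 and is to be left open. Its lid is 110 mm from hinge to free edge, 100 mm wide, 18 mm thick.
- slide_lid_hinge (a point): Middle of the slide box's hinge line, on its rear upper rim, 56 mm above the table. Fixed to the box: y along the hinge, z up, x level, away from the box (110 mm deep towards -x, 100 mm wide, fixed down).
There are look-alikes about, which are no part of the job. Leave any purple or yellow look-alike of the part that bears slide_lid alone.

How it is judged:
By the outcome, as a careful person would: the job done as asked, in the order asked, and still so for the second after the job is handed in, with the robot touching nothing.
It also fails if it takes over 32 s, if anything falls off the work surface, if the arm or the gripper's body presses on something with over 40 N, if the wrist force passes 120 N, or if a joint passes its speed limit or range.

## Working session

There is one attempt and no reset: what is moved stays moved. The work goes in short steps, Python scripts to look and compute and a tool call to move; the robot and the scene stay as the last step left them, time stands still between calls to the robot, and variables do not carry over. Pictures are saved under pics/ and viewed, at most 10 in all, crops included, and the job is handed in when it is done.

Besides the shell and the picture viewer there is one more tool, called after "Call:" by a JSON object that holds its "fn" and its "kwargs", one argument or row to a line. apply_moves: Moves the arm, as the interface text tells. Its arguments: {"type":"object","properties":{"moves":{"type":"array"}},"required":["moves"]}

```bash
mkdir -p pics; cat > h.py <<'E'
import numpy as np, cv2
from rig import get_obs, camera, manip
def snap(n,f):
    c=camera(n); cv2.imwrite(f'pics/{f}.png',c['frame'][:,:,::-1]); np.savez(f'pics/{f}.npz',**{k:np.array(v) for k,v in c.items()}); return c
def ray(c,px):
    R,_=cv2.Rodrigues(np.array(c['rvec'],float)); t=np.array(c['tvec'],float).ravel()
    d=R.T@np.linalg.inv(c['mtx'])@np.array([px[0],px[1],1.]); return -R.T@t,d
def onz(c,px,z):
    o,d=ray(c,px); return o+d*(z-o[2])/d[2]
def proj(c,P): return cv2.projectPoints(np.array(P,float).reshape(-1,3),np.array(c['rvec'],float),np.array(c['tvec'],float),np.array(c['mtx'],float),None)[0].reshape(-1,2)
def tri(c1,p1,c2,p2):
    o1,d1=ray(c1,p1);o2,d2=ray(c2,p2)
    s=np.linalg.lstsq(np.c_[d1,-d2],o2-o1,rcond=None)[0]
    return (o1+s[0]*d1+o2+s[1]*d2)/2, np.linalg.norm(o1+s[0]*d1-o2-s[1]*d2)
E
python3 - <<'E'
from h import *
a=snap('scene','s1');b=snap('top','t1')
print(get_obs()['tool_rot'],get_obs()['clock'])
for c in(a,b): print(ray(c,(280,210)))
E
```

```text
[-3.22004514e-04  1.85304796e-01  9.82680732e-01 -7.79441831e-04] 0.1
(array([0.95927865, 0.34812439, 1.12800861]), array([-0.41344056, -0.32906319, -0.84910009]))
(array([ 0.33357002, -0.07215151,  1.06865991]), array([ 0.12541751, -0.01955154, -0.99191949]))
```

View pics/s1.png

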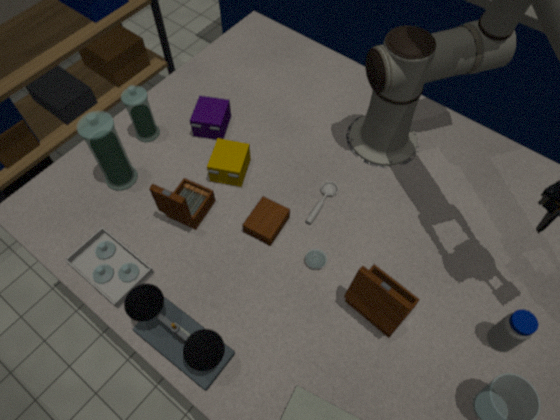

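View pics/t1.png

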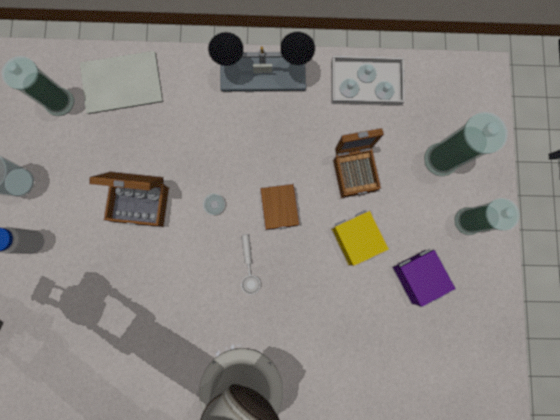

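The top view shows two open wooden cases. The one at about (135,200) is wide and holds round weights. The one at (358,165) is narrower and holds slides. A shut brown box is at (280,206), with yellow (360,238) and purple (425,277) look-alikes. The target should be the case at (135,200), so I'll confirm it in a crop.

```bash
python3 - <<'E'
from h import *
a=cv2.imread('pics/t1.png')[155:245,75:185]; b=cv2.imread('pics/s1.png')[255:345,330:430]
a=cv2.convertScaleAbs(cv2.resize(a,(440,360),interpolation=2),alpha=1.6);b=cv2.convertScaleAbs(cv2.resize(b,(360,324),interpolation=2),alpha=1.6)
o=np.zeros((360,800,3),np.uint8);o[:,:440]=a;o[:324,440:]=b;cv2.imwrite('pics/crop1.png',o)
E
```

```text
(no output)
```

View pics/crop1.png

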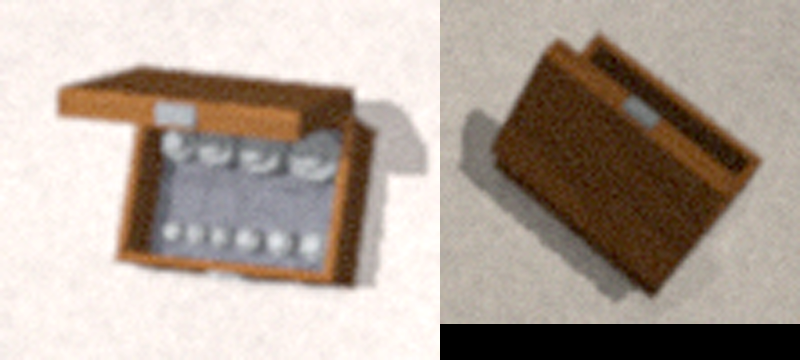

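The crop confirms it: the case at top (135,200) holds two rows of knobbed weights. Its hinge is on the far (+x) side and the lid's outer face faces +x. I read the lid's free outer corners at top (90,177) and (150.8,182), and at scene (410.6,309) and (361.4,270).

```bash
python3 - <<'E'
from h import *
a=np.load('pics/s1.npz');b=np.load('pics/t1.npz')
P,e=tri(b,(90,177),a,(410.6,309.2));Q,e2=tri(b,(150.75,182),a,(361.4,270.3))
print(P,e,Q,e2,np.linalg.norm(P-Q))
A=onz(b,(104.7,220.3),.056);B=onz(b,(158,225),.056)
print(A,B,np.linalg.norm(A-B))
y=(A-B);y[2]=0;y/=np.linalg.norm(y);x=np.array([y[1],-y[0],0]);H=(A+B)/2+.11*x;print('y',y,'x',x,'H',H, 'yaw',np.arctan2(x[1],x[0]))
for p in(P,Q): 
  d=p-H; print('rel',d@x,d@y,d[2])
for q in np.arange(1.1,1.8,.1): print(q,-.11*np.cos(q)+.018*np.sin(q),.11*np.sin(q)+.018*np.cos(q))
for q in (1.2,1.3,1.4,1.5):
  L=[H+x*(-r*np.cos(q)+t*np.sin(q))+y*s*.07+np.array([0,0,r*np.sin(q)+t*np.cos(q)]) for s in(1,-1) for r,t in((.11,.018),(.11,0))]
  print(q,proj(b,L).round(1).tolist(),proj(a,L).round(1).tolist())
E
```

```text
[0.51395951 0.35224918 0.16317477] 0.0060681504404291025 [0.50404997 0.21546733 0.16181868] 0.012093946474160094 0.13714704087322954
[0.42576545 0.3534681  0.056     ] [0.41650944 0.21811859 0.056     ] 0.13566563370871912
y [0.06822663 0.99766985 0.        ] x [ 0.99766985 -0.06822663  0.        ] H [0.53088113 0.27828842 0.056     ] yaw -0.06827967704716671
rel -0.02192828618589989 0.07263391534344052 0.10717476625058492
rel -0.022482566873906443 -0.06450530084220264 0.10581867731927663
1.1 -0.03385384087570767 0.10619753979241828
1.2000000000000002 -0.023082649445024 0.10904673903697502
1.3000000000000003 -0.012080823811195112 0.11080637931113381
1.4000000000000004 -0.000958290579234182 0.11145887887093496
1.5000000000000004 0.010173817575425709 0.11099771815646463
1.6000000000000005 0.02120427230788891 0.10942750493314235
1.7000000000000006 0.03202286096065222 0.1067639282524521
1.2 [[89.4, 178.0], [89.6, 185.7], [150.3, 183.5], [150.2, 191.1]] [[408.6, 307.8], [412.3, 303.4], [357.1, 268.0], [361.2, 264.3]]
1.3 [[89.8, 173.2], [89.6, 181.0], [150.7, 178.7], [150.3, 186.4]] [[405.9, 311.1], [410.0, 306.2], [354.3, 270.9], [358.6, 266.7]]
1.4 [[90.4, 168.4], [89.8, 176.2], [151.2, 173.9], [150.6, 181.7]] [[403.1, 314.7], [407.4, 309.3], [351.3, 274.2], [355.9, 269.4]]
1.5 [[91.2, 163.8], [90.3, 171.5], [151.9, 169.2], [151.1, 176.9]] [[400.0, 318.4], [404.7, 312.7], [348.3, 277.6], [353.1, 272.4]]
```

Call:
{"fn": "apply_moves", "kwargs": {
  "moves": [0,0,-0.102,0,0,0,1,0,0,-0.102,0,0,0,1,0,0,-0.101,0,0,0,1,0,0,0,-22.3,-13.8,0,1,0,0,0,-22.3,-13.8,0,1,0,0,0,-22.3,-13.8,0,1,0,0,0,-22.3,-13.8,0,1,0,0,0,-22.3,-13.8,0,1,0,0,0,-22.3,-13.8,0,1,0,0,0,-22.3,-13.8,0,1,0,0,0,-22.3,-13.8,0,1,0,0,0,-22.3,-13.8,0,1,0,0,0,-22.3,-13.8,0,1,0,0,0,-22.3,-13.8,0,1,0,0,0,-22.3,-13.8,0,1,0,0,0,-22.3,-13.8,0,1,0,0,0,-22.3,-13.8,0,1,0,0,0,-22.3,-13.8,0,1,0,0,0,-22.3,-13.8,0,1,0,0,0,-22.3,-13.8,0,1]
}}

```text
clock: 1.77
ee_pos: [0.5724, 0.2748, 0.214]
tool_rot: [-0.001, 0.034, 0.999, -0.0]
ft_force: [0.9, 1.2, 0.2]
width: 0.0001
grip_force: 0.0
```

```bash
python3 - <<'E'
from h import *
c=snap('wrist','w1'); o=get_obs(); print(o['ee_pos'],o['tool_rot'],o['ft_force'],o['width'])
H=np.array([.5309,.2783,.056]);x=np.array([.99767,-.0682,0]);y=np.array([.0682,.99767,0])
for q in(1.2,1.3):
  L=[H+x*(-r*np.cos(q)+t*np.sin(q))+y*s*.07+np.array([0,0,r*np.sin(q)+t*np.cos(q)]) for s in(1,-1) for r,t in((.11,.018),(.11,0))]
  print(q,proj(c,L).round().tolist())
E
```

```text
[0.57590971 0.27132865 0.21378891] [ 8.09492086e-04  3.56370442e-02  9.99363845e-01 -1.11833739e-03] [-0.79578912 -4.08889154  1.30836386] 0.00044525167453696575
1.2 [[387.0, 137.0], [386.0, 110.0], [169.0, 137.0], [170.0, 110.0]]
1.3 [[386.0, 155.0], [387.0, 127.0], [170.0, 154.0], [170.0, 126.0]]
```

View pics/w1.png

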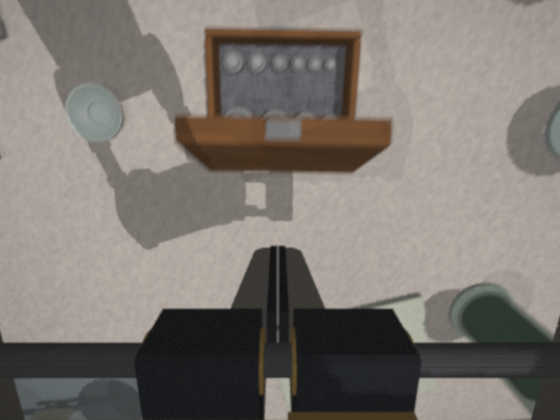

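The wrist view shows the weight case with its lid's free edge at rows 117–144, columns 176–391. That matches the prediction for q≈1.23. The fingers sit behind the lid with clear space, so I'll descend and approach.

Call:
{"fn": "apply_moves", "kwargs": {
  "moves": [0,0,0,0,0,13.4,1,0,0,0,0,0,13.4,1,0,0,0,0,0,13.4,1,0,0,0,0,0,13.4,1,0,0,0,0,0,13.4,1,0,0,0,8.5,0,0,1,0,0,0,8.5,0,0,1,0,0,0,8.5,0,0,1,0,0,0,8.5,0,0,1,0,0,0,0,0,0,1,0,0,0,0,0,0,1]
}}

```text
clock: 2.73
ee_pos: [0.5378, 0.2784, 0.1487]
tool_rot: [0.001, 0.034, 0.999, 0.0]
ft_force: [0.5, -0.8, -0.2]
width: 0.0003
grip_force: 0.0
```

```bash
python3 - <<'E'
from h import *
H=np.array([.531,.279,.056]);x=np.array([.99767,-.0682,0])
o=get_obs();print(o['clock'],((o['ee_pos']-H)@x*1e3),o['ee_pos'],o['ft_force'])
# TCP path (x', z) relative hinge, mm
for q in np.linspace(1.23,0,25):
  r=90;print(round(q,2),round(-r*np.cos(q)+18*np.sin(q)+10,1),round(r*np.sin(q)+18*np.cos(q)+56,1))
E
```

```text
2.7333 6.821867837235106 [0.53779572 0.27838444 0.14868053] [ 0.51329846 -0.79750764 -0.15464022]
1.23 -3.1 146.8
1.18 -7.8 146.0
1.13 -12.3 145.0
1.08 -16.9 143.8
1.02 -21.3 142.3
0.97 -25.7 140.5
0.92 -30.0 138.6
0.87 -34.2 136.5
0.82 -38.2 134.1
0.77 -42.2 131.5
0.72 -46.0 128.7
0.67 -49.6 125.8
0.62 -53.1 122.6
0.56 -56.5 119.3
0.51 -59.6 115.8
0.46 -62.6 112.2
0.41 -65.4 108.4
0.36 -68.0 104.5
0.31 -70.3 100.4
0.26 -72.5 96.2
0.21 -74.5 91.9
0.15 -76.2 87.6
0.1 -77.7 83.1
0.05 -79.0 78.6
0.0 -80.0 74.0
```

Call:
{"fn": "apply_moves", "kwargs": {
  "moves": [0,0,0,3.3,0,0.6,1,0,0,0,3.3,0,0.6,1,0,0,0,3.3,0,0.7,1,0,0,0,4.7,0,0.8,1,0,0,0,4.5,0,1.0,1,0,0,0,4.6,0,1.2,1,0,0,0,4.4,0,1.5,1,0,0,0,4.4,0,1.8,1,0,0,0,4.3,0,1.9,1,0,0,0,4.2,0,2.1,1,0,0,0,4.0,0,2.4,1,0,0,0,4.0,0,2.6,1,0,0,0,3.8,0,2.8,1,0,0,0,3.6,0,2.9,1,0,0,0,3.5,0,3.2,1,0,0,0,3.4,0,3.3,1,0,0,0,3.1,0,3.5,1]
}}

```text
clock: 4.15
ee_pos: [0.4712, 0.2826, 0.1144]
tool_rot: [-0.0, 0.034, 0.999, -0.0]
ft_force: [1.9, 0.8, 1.5]
width: 0.0004
grip_force: 0.9
```

```bash
python3 - <<'E'
from h import *
H=np.array([.531,.279,.056]);x=np.array([.99767,-.0682,0])
o=get_obs();print(o['clock'],((o['ee_pos']-H)@x*1e3),o['ee_pos'],o['ft_force'],o['ft_torque'])
snap('scene','s2')
im=cv2.imread('pics/s2.png')[220:370,290:490];cv2.imwrite('pics/s2c.png',cv2.convertScaleAbs(cv2.resize(im,None,fx=3,fy=3),alpha=1.6))
E
```

```text
4.15 -59.92712950354881 [0.47117575 0.28255231 0.11436828] [1.92815564 0.83690254 1.52929932] [ 0.24519664 -0.25672818 -0.04337452]
```

View pics/s2c.png

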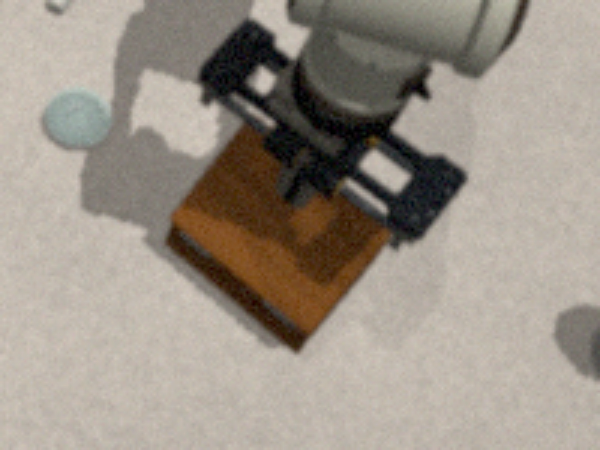

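The lid is following the fingertip at about q≈0.5 with roughly 2.5 N of force. I'll continue more slowly.

Call:
{"fn": "apply_moves", "kwargs": {
  "moves": [0,0,0,1.5,0,1.8,1,0,0,0,1.5,0,1.8,1,0,0,0,1.4,0,1.9,1,0,0,0,1.4,0,1.9,1,0,0,0,1.3,0,2.0,1,0,0,0,1.3,0,1.9,1,0,0,0,1.2,0,2.0,1,0,0,0,1.1,0,2.1,1,0,0,0,1.1,0,2.1,1,0,0,0,1.1,0,2.1,1,0,0,0,1.0,0,2.1,1,0,0,0,1.0,0,2.2,1,0,0,0,0.9,0,2.1,1,0,0,0,0.8,0,2.2,1,0,0,0,0.8,0,2.2,1,0,0,0,0.7,0,2.2,1,0,0,0,0.6,0,2.2,1,0,0,0,0,0,0,1,0,0,0,0,0,0,1]
}}

```text
clock: 5.78
ee_pos: [0.4523, 0.2836, 0.0794]
tool_rot: [-0.001, 0.034, 0.999, -0.0]
ft_force: [-0.2, -0.0, -0.3]
width: 0.0006
grip_force: 0.0
```

Call:
{"fn": "apply_moves", "kwargs": {
  "moves": [0,0,0,0.3,0,0.9,1,0,0,0,0.3,0,0.9,1,0,0,0,0.2,0,0.9,1,0,0,0,0.2,0,0.9,1,0,0,0,0,0,0.9,1,0,0,0,0,0,0,1,0,0,0,0,0,0,1]
}}

```text
clock: 6.37
ee_pos: [0.452, 0.2839, 0.0752]
tool_rot: [0.0, 0.034, 0.999, 0.0]
ft_force: [-0.4, 0.4, 1.0]
width: 0.0007
grip_force: 0.0
```

Call:
{"fn": "apply_moves", "kwargs": {
  "moves": [0,0,0,0,0,0.6,1,0,0,0,0,0,0.6,1,0,0,0,0,0,0.6,1,0,0,0,0,0,0,1,0,0,0,0,0,0,1]
}}

```text
clock: 6.78
ee_pos: [0.4521, 0.284, 0.0748]
tool_rot: [-0.0, 0.034, 0.999, -0.0]
ft_force: [-3.4, -0.8, 9.9]
width: 0.0004
grip_force: 4.6
```

The TCP stopped at z≈74.8 mm while the force rose to 10 N, against a nominal shut height of 74 mm. I'll press slightly, then lift off and check.

Call:
{"fn": "apply_moves", "kwargs": {
  "moves": [0,0,0,0,0,0.6,1,0,0,0,0,0,0,1,0,0,0,0,0,0,1,0,0,0,0,0,-2,1,0,0,0,0,0,-5,1,0,0,0,0,0,-15,1,0,0,0,0,0,-20,1,0,0,0,0,0,-20,1,0,0,0,0,0,-20,1,0,0,0,-30,0,-15,1,0,0,0,-30,0,-10,1,0,0,0,-30,0,0,1,0,0,0,-30,0,0,1,0,0,0,-30,0,0,1,0,0,0,0,0,0,1,0,0,0,0,0,0,1]
}}

```text
clock: 8.12
ee_pos: [0.6022, 0.2732, 0.179]
tool_rot: [-0.001, 0.034, 0.999, -0.0]
ft_force: [-0.3, 0.3, 0.1]
width: 0.0005
grip_force: 0.0
```

```bash
python3 - <<'E'
from h import *
o=get_obs();print(o['clock'],o['ee_pos'],o['ft_force'])
w=snap('wrist','w3');b=snap('top','t3');s=snap('scene','s3')
f=lambda n,r,c,k:cv2.convertScaleAbs(cv2.resize(cv2.imread(f'pics/{n}.png')[r:r+80,c:c+110],None,fx=k,fy=k,interpolation=2),alpha=1.6)
o=np.zeros((600,800,3),np.uint8)
o[:280,:385]=f('t3',160,80,3.5);o[:280,400:785]=f('s3',250,320,3.5)
o[290:570,:373]=cv2.convertScaleAbs(cv2.resize(cv2.imread('pics/w3.png'),(373,280)),alpha=1.5);o[290:570,400:785]=f('t3',120,310,3.5)
cv2.imwrite('pics/fin.png',o)
E
```

```text
8.1167 [0.60216762 0.27322301 0.17904681] [-0.27111805  0.27466006  0.08400126]
```

View pics/fin.png

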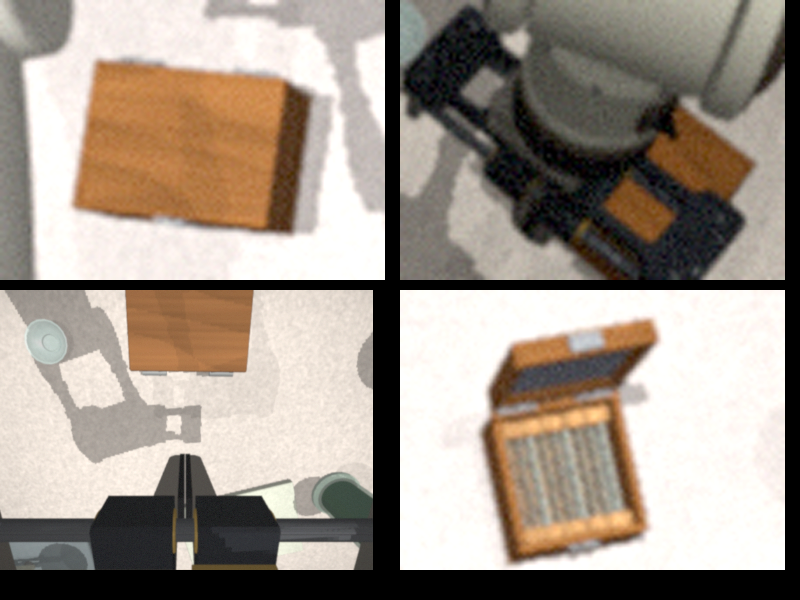

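The final views show the weight case fully shut (top-left panel), the slide box still open and untouched (bottom-right), and the robot clear of everything.

```bash
python3 -c "
from rig import manip; print(manip.close_job())"
```

```text
the job is handed in; nothing more can be done
None
```

The weight case lid is lowered gently and fully shut, the slide box is still open and untouched, and the job was handed in at about 8 s of the 32 s limit.

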